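# Set a hub axle snug in the V-groove length gauge

### The job

Measure the longer of the two hub axles: lay it (set down, not dropped) in the V-groove of the length gauge with its narrow threaded end towards the end stop, and let it go. Then run the gauge's slider up behind it and on until the axle's end is pressed home against the stop's screw with a firm but gentle push of about 8 N for half a second, never as much as 16 N on the stop. Leave the axle in the groove, touching the stop at one end and the slider at the other, and do not disturb the other things on the shelf.

Things in the scene. Friction and masses are not known exactly. Their poses are not given: they have to be found in the camera images.
- axle: The longer hub axle, loose: a plain steel rod 140 mm long, 20 mm in diameter, 0.15 to 0.28 kg. Origin at its centre; its y axis runs along it. The last 16 mm at the +y end are narrower (14 mm, threaded). It starts lying level on a wooden cradle, its axis 31 mm above the shelf.
- axle_cradle: The fixed wooden cradle that the longer axle starts on: a 44 x 90 x 6 mm foot with two V supports, each 40 mm wide (x), 10 mm thick (y), 26 mm high, centred 30 mm either side of the middle, so 50 mm of the rod is free between them. Origin at the centre of its underside, y along the axle.
- axle_tip (a point): Centre of the end face of the longer axle's narrow threaded end, 70 mm from its centre along its +y.
- axle_butt (a point): Centre of the end face of the longer axle's plain 20 mm end, 70 mm from its centre along its -y. Axes as the axle's.
- gauge: The length gauge, fixed: a 50 x 320 x 12 mm dark steel foot with an aluminium V-block 40 mm wide (x), flat top 34 mm above the shelf. Origin at the centre of its underside; y runs along the groove towards the end stop. The 90 degree groove is open above, over x = 0; an axle lying in it has its axis at z = 39 mm. Between slider (-y side) and stop (+y side) it is 184 to 236 mm long at the start.
- stop: The fixed end stop at the +y end of the groove: a steel block 46 mm wide, 22 mm thick, top 64 mm above the shelf, with a flat-ended 13 mm stop screw on the axle's line that meets the axle. Origin on the block's face at a lying axle's axis, 120 mm along y from the gauge's origin. The rigid screw sticks out 4 to 16 mm towards -y as last set: not reported, so it has to be felt.
- slider (a joint): Travel of the gauge's slider along the gauge's +y (towards the stop), in m: 0 to 0.13; at 0 its contact face is 240 mm from the stop block, and it grows as the slider nears the stop. It starts between 0 and 0.04. It slides with about 1.5 N of friction and stays where it is left. The axle pushed along the groove adds some 1 to 4 N of friction.
- slider_face (a point): Point on the slider's flat contact face (facing the gauge's +y, the stop), over the groove at the height of the axis of a lying axle. The slider's carriage is 54 mm wide (gauge x) and reaches 28 mm back from this face (-y); its top is 59 mm above the shelf.
- slider_tab (a point): Centre of the steel tab that stands on the slider's carriage: 30 mm wide (gauge x), 10 mm thick (gauge y), 36 mm high, from 59 to 95 mm above the shelf, 14 mm behind the contact face. It can be pinched, or pushed from behind.
- short_axle: Bystander: the shorter hub axle, like the other but 110 mm long, on an equal cradle; which cradle is on which side varies. Origin at its centre, y along it.
- wrench: Bystander: steel pedal wrench, 240 mm long, lying flat beyond the gauge.
- jar: Bystander: glass jar with a screw-top lid, 70 mm in diameter, 100 mm high, standing. Origin under its centre.
- tire_levers: Bystander: pair of yellow plastic tire levers lying side by side, 37 x 125 mm, 10 mm high.
- seat_clamp: Bystander: aluminium seat post clamp, a ring 40 mm in diameter and 15 mm high lying between the two cradles. Origin under its centre.
- grease_tin: Bystander: low round tin, 64 mm in diameter, 45 mm high. Origin under its centre.
Not all that is in view belongs to the job. Leave any green or purple look-alike of the axle alone.

How it is judged:
By the outcome, as a careful person would: the job done as asked, in the order asked, and still so for the second after the job is handed in, with the robot touching nothing.
It also fails if it takes over 64 s, if anything falls off the work surface, if the arm or the gripper's body presses on something with over 40 N, if the wrist force passes 120 N, or if a joint passes its speed limit or range.

### The arm

A 6-joint arm with a two-finger parallel gripper is mounted at the origin on the work surface. World frame = base frame: x ahead of the robot, y to its left, z up, the work surface at z = 0. Lengths are in m, angles in rad, forces in N, time in s.
With the tool pointing down it reaches from about 0.425 to 0.95 m from the base axis. Payload 3.5 kg.
Tool frame: the origin (TCP) lies at the very end of the fingers, on their centre line; the grasp point (between the pads) lies 19 mm behind it; z points along the fingers, y is the direction in which the jaws open and shut (so a half turn about z gives the same grasp; the last joint's range is limited). The gripper opens to 85 mm and grips with 20 to 120 N. Pads are 22 mm wide; open, the fingers measure 114 mm over their backs; the gripper's body (76 mm by 85 mm) begins 54 mm behind the grasp point. The pads swing forward as they close: fully open they stand 13 mm farther back than shut.
Start: joints at [-1.279, 0.286, 1.577, -0, 1.279, -0.15], TCP at [0.289, -0.61, 0.231] pointing down, gripper open.
Joint ranges: [-2.77, 2.77], [-0.9, 2.22], [0.21, 2.48], [-1.53, 4.67], [0.24, 2.81], [-2.84, 2.84]. Speed limits (rad/s): [2.79, 2.79, 3.14, 3.14, 3.14, 3.14].

### API

Orientations are given as a unit quaternion [x, y, z, w].
In Python, from plant import ctrl, imaging gives the robot as it stands.
- The arm moves only by the shell command python3 -m creep 'ROWS' [OPENING] [FORCE]. ROWS is JSON, one flat list of numbers, 4 for each row, row after row: the shift along the tool's x, y, z in units of 25 mm (1.0 is 25 mm), then the turn about the tool's z in units of 5 degrees (1.0 is 5 degrees). A call has 1 to 20 rows; each row is the pose to reach, as a shift and turn from the pose commanded when the call began, along the tool's axes at that moment; what a row does not reach only later rows make up. A row lasts 1/12 s, in which the tool goes at most 41.7 mm and 7.16 degrees, less where a joint would pass 70% of its speed; a pose out of reach is approached as far as the arm can. A call with a gripper value outside its range is refused whole. OPENING is the closure in counts, from 0 (fully open) to 255 (shut), set as the call begins (- or left out, the last holds). The fingers move at their own pace and stop on an object; FORCE is the grip in N (left out, the last holds). Time passes only in rows, so rows that repeat a pose let the fingers close. It gives the time, the measured TCP pose, the force and the opening at its end, in the units of the state.
- ctrl.get_state(): the state, without advancing time (a new reading comes with each control period).
- imaging.read_camera(name): name is "scene" or "top" or "wrist"; returns the picture (384x512x3 uint8, red, green, blue); there is no depth.
- imaging.camera_info(name): a dict with "intrinsics" (3x3 intrinsics, pixels), "origin" and "attitude" of the camera in the world. Camera axes: x right, y down, z forward; pixel columns grow to the right and rows downward; lengths in m; the calibration is good to about 2 mm. A picture is of the moment at which its call begins: read the wrist's pose just before it. camera_info takes no time and is no camera call; for the wrist camera it gives the pose at the moment of the call.
- ctrl.sign_off(): hands the job in, once; it reports no verdict.
Trained networks look in the newest picture that a camera, given by its name, has taken for a name from the list of things; names that differ only in an ending like _2 or _b are one class to them, and where a whole thing is asked for, a point or a joint stands for the part that bears it (a point fixed in the world has none). Each returns a list of dicts, best first, with "p" (0 to 1); they miss things now and then, are a little off and sometimes report something else, mostly with a low value. They report only what shows in the picture. A call takes as long as a camera call. They do not tell look-alikes from the thing itself.
- imaging.silhouettes(camera, name): "mask" (384x512 bool, what is visible of it) and "uv" ([column, row] in pixels, amid what is visible of it).
The state is a dict: "time": time; "qpos": joint angles; "dq": joint speeds; "joint_efforts": joint torques, N m; "eef_pos": TCP position; "tcp_rot": TCP orientation; "contact_force": force on the tool from outside, world axes, zero at the start; "wrist_torque": the same for the moment, N m; "opening": opening from 0.0 (shut) to 1.0 (fully open).
Only numpy, scipy, OpenCV 4.12 (cv2) and the standard library are available. Lean on these libraries where they do the work, as an engineer would, in place of code of your own. Each camera call takes 0.05 s, during which the arm holds its last target.

## Working session

There is one attempt and no reset: what is moved stays moved. The work goes in short steps, Python scripts to look and compute and a shell command to move; the robot and the scene stay as the last step left them, time stands still between calls to the robot, and variables do not carry over. Pictures are saved under pics/ and viewed, and the job is handed in when it is done.

```bash
ls -R . | head -30; mkdir -p pics; python3 - <<'E'
from plant import ctrl, imaging
import cv2
print(ctrl.get_state())
for n in ["scene","top","wrist"]:
    i=imaging.camera_info(n); print(n,i)
    im=imaging.read_camera(n); cv2.imwrite(f"pics/{n}0.png",im[:,:,::-1])
E
```

```text
.:
pics

./pics:
{'time': 0.0, 'qpos': array([-1.27899477e+00,  2.87209656e-01,  1.57821530e+00, -1.48772119e-05,
        1.27861250e+00, -1.50010652e-01]), 'dq': array([ 6.86324199e-04, -2.77812680e-04, -3.87372672e-05, -1.87997940e-03,
        1.23715839e-04, -1.70661482e-03]), 'joint_efforts': array([-1.47871056e-04, -4.05981123e+01, -2.92625928e+01, -1.33322806e-04,
        5.70520657e-03, -6.72321804e-06]), 'eef_pos': array([ 0.28843529, -0.6095211 ,  0.22989712]), 'tcp_rot': array([ 9.75698110e-01,  2.19115733e-01, -9.36930900e-05, -1.21882833e-03]), 'contact_force': array([-0.17665103,  0.16854095,  0.10000947]), 'wrist_torque': array([ 0.02703061, -0.00811033,  0.03592057]), 'opening': 1.0014413542619784}
scene {'intrinsics': array([[409.53714356,   0.        , 247.70579344],
       [  0.        , 409.53714356, 193.81538999],
       [  0.        ,   0.        ,   1.        ]]), 'origin': array([ 1.06789925, -0.78072731,  0.71392134]), 'attitude': array([ 0.83849289,  0.27353885, -0.14011215, -0.44997194])}
top {'intrinsics': array([[412.52179694,   0.        , 253.69070045],
       [  0.        , 412.52179694, 192.42879492],
       [  0.        ,   0.        ,   1.        ]]), 'origin': array([ 0.36482342, -0.00913662,  1.00767602]), 'attitude': array([ 0.71331505, -0.69517532,  0.05536438, -0.06962538])}
wrist {'intrinsics': array([[270.1401705 ,   0.        , 257.77084236],
       [  0.        , 270.1401705 , 194.31968273],
       [  0.        ,   0.        ,   1.        ]]), 'origin': array([ 0.36149265, -0.57559289,  0.37141964]), 'attitude': array([ 0.83384305, -0.52810687, -0.08636958,  0.1354592 ])}
```

View pics/scene0.png

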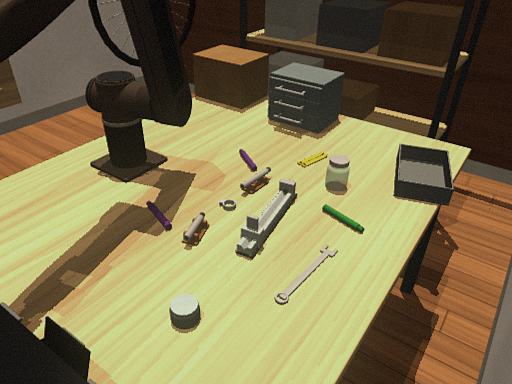

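View pics/top0.png

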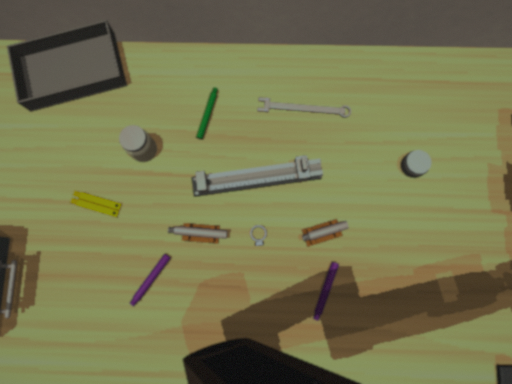

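View pics/wrist0.png

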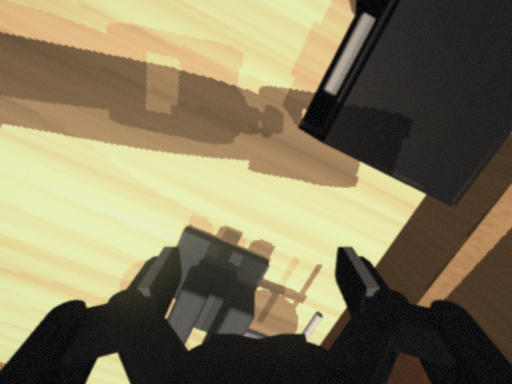

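The axle candidates in the top view are the left steel rod at about (199,232) and the right steel rod at about (325,231). The purple rods at (151,280) and (326,290) and the green one at (207,113) are look-alikes. I'll measure both steel rods and look at an enlarged crop.

```bash
cat > h.py <<'E'
import numpy as np, cv2
from scipy.spatial.transform import Rotation as R
from plant import ctrl, imaging
def unproj(cam,uv,z):
    i=imaging.camera_info(cam) if isinstance(cam,str) else cam
    d=R.from_quat(i['attitude']).apply(np.linalg.inv(i['intrinsics'])@np.array([uv[0],uv[1],1.]))
    return i['origin']+d*(z-i['origin'][2])/d[2]
def proj(cam,p):
    i=imaging.camera_info(cam) if isinstance(cam,str) else cam
    c=R.from_quat(i['attitude']).inv().apply(np.atleast_2d(p)-i['origin'])@i['intrinsics'].T
    return c[:,:2]/c[:,2:]
def maskaxis(m):
    ys,xs=np.nonzero(m); c=cv2.minAreaRect(np.stack([xs,ys],1).astype(np.float32)); return c
def togo(p,yaw_y=None):
    """tool-axis shift (units 25mm) from measured pose to world p"""
    s=ctrl.get_state(); d=R.from_quat(s['tcp_rot']).inv().apply(np.array(p)-s['eef_pos'])
    return d/0.025
E
python3 - <<'E'
from h import *
im=imaging.read_camera("top")
c=cv2.resize(im[130:320,100:370],None,fx=2.9,fy=2.9,interpolation=cv2.INTER_CUBIC); cv2.imwrite("pics/topcrop.png",c[:,:,::-1])
for n,z in [("axle",.031),("short_axle",.031),("gauge",.034),("slider",.059),("stop",.064),("slider_tab",.095),("axle_cradle",0.0),("seat_clamp",.015),("jar",.1)]:
    for r in imaging.silhouettes("top",n):
        m=r['mask']; 
        if m.sum()<5: continue
        (c,wh,a)=maskaxis(m); box=cv2.boxPoints((c,wh,a))
        # long ends
        e=sorted([(np.linalg.norm(box[i]-box[(i+1)%4]),i) for i in range(4)])
        s1=(box[e[0][1]]+box[(e[0][1]+1)%4])/2; s2=(box[e[1][1]]+box[(e[1][1]+1)%4])/2
        p1,p2=unproj("top",s1,z),unproj("top",s2,z)
        print(n,round(r['p'],2),m.sum(),np.round(r['uv'],1),"ends",p1[:2].round(4),p2[:2].round(4),"L",np.linalg.norm(p1-p2).round(4))
E
```

```text
axle 0.84 429 [204.8 114.9] ends [0.805  0.1164] [0.6699 0.1515] L 0.1396
axle 0.83 485 [152.9 279.1] ends [0.385  0.2127] [0.2695 0.2887] L 0.1382
axle 0.74 531 [322.9 290.2] ends [ 0.3781 -0.1802] [ 0.2483 -0.1338] L 0.1378
short_axle 0.76 375 [326.7 231.1] ends [ 0.4687 -0.2088] [ 0.433  -0.1037] L 0.1111
gauge 0.64 2716 [253.9 175.9] ends [0.5562 0.1642] [ 0.6088 -0.1503] L 0.3189
slider 0.68 318 [301.9 165.8] ends [ 0.6253 -0.0946] [ 0.5646 -0.1044] L 0.0614
slider 0.64 380 [201.1 237. ] ends [0.4407 0.1738] [0.4331 0.0901] L 0.0841
stop 0.75 670 [302.2 110.8] ends [0.7488 0.0047] [ 0.7394 -0.2082] L 0.2132
stop 0.52 250 [200.9 184.5] ends [0.5816 0.1352] [0.5291 0.1326] L 0.0526
slider_tab 0.74 287 [304.2 168.3] ends [ 0.6149 -0.0926] [ 0.5586 -0.1003] L 0.0568
axle_cradle 0.75 294 [198.3 240.2] ends [0.4433 0.1856] [0.4392 0.0991] L 0.0866
seat_clamp 0.65 112 [257.2 239.3] ends [0.4626 0.002 ] [0.4147 0.0008] L 0.0479
seat_clamp 0.2 450 [199.6 233.9] ends [0.4458 0.2181] [0.4387 0.0769] L 0.1415
jar 0.98 1000 [137.  144.4] ends [0.668  0.3183] [0.6005 0.246 ] L 0.0989
```

View pics/topcrop.png

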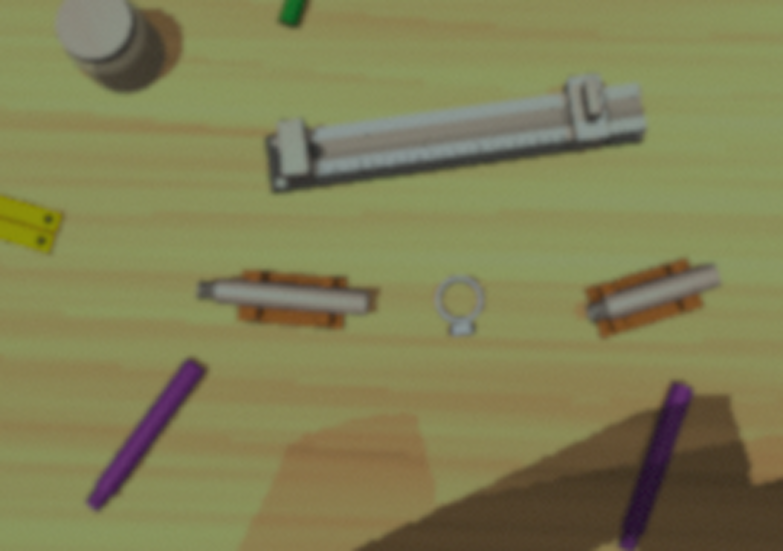

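In the enlarged crop, the left rod is steel, about 141 mm long, lying on a wooden cradle, with its narrow dark tip at the left. It fits the longer axle. The right rod is 111 mm, so it is the short one, and the purple and green rods are decoys. The stop is at the left end of the gauge and the slider at the right. Next I'll move above the axle to refine this with the wrist camera.

```bash
python3 - <<'E'
from h import *
print(togo([.50,-.2,.23]), togo([.442,.10,.22]))
s=ctrl.get_state(); x=R.from_quat(s['tcp_rot']).as_matrix(); print(x.round(3))
i=imaging.camera_info("wrist"); m=R.from_quat(s['tcp_rot']).inv(); print(m.apply(i['origin']-s['eef_pos']), (m*R.from_quat(i['attitude'])).as_matrix().round(3))
E
```

```text
[ 14.65891133 -11.21824959   0.05418861] [ 17.69146494 -23.05831452   0.45278757]
[[ 0.904  0.427  0.   ]
 [ 0.427 -0.904 -0.   ]
 [-0.     0.    -1.   ]]
[ 0.08065259  0.00017506 -0.14131394] [[-0.    -0.948 -0.317]
 [ 1.    -0.001  0.001]
 [-0.001 -0.317  0.948]]
```

```bash
python3 -m creep '[1.3,-1,0,-0.6, 2.6,-2,0,-1.2, 3.9,-3,0,-1.8, 5.2,-4,0,-2.4, 6.5,-5,0,-3, 7.8,-6,0,-3.6, 9.1,-7,0,-4.2, 10.4,-8,0,-4.8, 11.7,-9,0,-5.4, 13,-10,0,-6, 14.3,-11,0,-6.8, 14.9,-12.4,0.1,-7.6, 15.3,-13.9,0.2,-8.4, 15.7,-15.4,0.2,-9.2, 16.1,-16.9,0.3,-10, 16.5,-18.4,0.3,-10.8, 16.9,-19.9,0.4,-11.6, 17.3,-21.4,0.4,-12.4, 17.7,-23,0.4,-12.4, 17.7,-23,0.4,-12.4]' 0; python3 - <<'E'
from h import *
for k in range(1):
  im=imaging.read_camera("wrist"); cv2.imwrite("pics/w1.png",im[:,:,::-1])
  im=imaging.read_camera("top"); cv2.imwrite("pics/t1.png",im[:,:,::-1])
s=ctrl.get_state();print(s['time'],s['eef_pos'],s['qpos'],s['contact_force'])
E
```

```text
time: 2.32
eef_pos: [0.4409, 0.1045, 0.2215]
tcp_rot: [0.721, 0.693, 0.001, -0.001]
contact_force: [-0.2, 0.0, -0.2]
opening: 0.998
2.4167 [0.44243054 0.10020352 0.22161702] [-1.35184246e-03 -2.13482286e-01  2.10927989e+00 -4.16927909e-04
  1.24499849e+00  4.16343292e-02] [-0.94558801 -0.05127213  0.98936093]
```

View pics/w1.png

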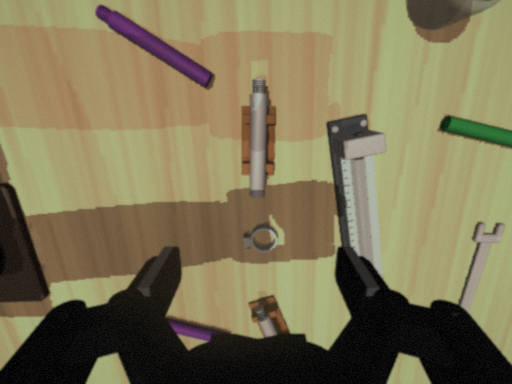

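The wrist view shows the axle on its cradle with the threaded tip at (260,80) and the butt at (257,195). The seat clamp is at (263,238), and the gauge is on the right with its stop at (360,145).

```bash
python3 - <<'E'
from h import *
imaging.read_camera("wrist"); ci=imaging.camera_info("wrist")
for n,z in [("axle",.031),("axle_cradle",.0),("gauge",.034),("stop",.064)]:
    for r in imaging.silhouettes("wrist",n):
        m=r['mask']; 
        if m.sum()<5: continue
        box=cv2.boxPoints(maskaxis(m))
        e=sorted([(np.linalg.norm(box[i]-box[(i+1)%4]),i) for i in range(4)])
        s1=(box[e[0][1]]+box[(e[0][1]+1)%4])/2; s2=(box[e[1][1]]+box[(e[1][1]+1)%4])/2
        p1,p2=unproj(ci,s1,z),unproj(ci,s2,z)
        print(n,round(r['p'],2),m.sum(),np.round(r['uv'],1),"px",s1.round(1),s2.round(1),"ends",p1[:2].round(4),p2[:2].round(4),"L",np.linalg.norm(p1-p2).round(4))
s=ctrl.get_state();print(s['time'])
im=imaging.read_camera("wrist")
c=np.vstack([cv2.resize(im[60:240,200:420],None,fx=3.2,fy=3.2,interpolation=cv2.INTER_CUBIC)])
cv2.imwrite("pics/w1c.png",c[:,:,::-1])
im=imaging.read_camera("top")
c=cv2.resize(im[150:250,160:340],None,fx=4.4,fy=4.4,interpolation=cv2.INTER_CUBIC)
cv2.imwrite("pics/t1c.png",c[:,:,::-1])
E
```

```text
axle 0.96 666 [192.2 329.5] px [164.8 322.1] [227.2 336.5] ends [ 0.2884 -0.1324] [ 0.382  -0.1653] L 0.0993
axle 0.92 2242 [151.4  39.5] px [92.2  3.8] [207.5  76.6] ends [0.2774 0.2867] [0.3906 0.2113] L 0.1359
axle 0.9 1256 [476.1 127. ] px [438.9 117.2] [512.8 134.2] ends [0.6595 0.1549] [0.7521 0.1308] L 0.0957
axle 0.8 1783 [255.3 130.4] px [256.5  75. ] [256.5 194. ] ends [0.4459 0.2105] [0.4393 0.069 ] L 0.1416
axle_cradle 0.96 1168 [264.9 135.6] px [256. 102.] [256. 171.] ends [0.4439 0.1819] [0.4396 0.092 ] L 0.0899
axle_cradle 0.48 1911 [253.8 133.1] px [256.6  74. ] [255.2 194. ] ends [0.4461 0.2145] [0.4369 0.0587] L 0.1561
axle_cradle 0.35 379 [262.7 319.7] px [256.4 303.8] [272.2 335.4] ends [ 0.4296 -0.1312] [ 0.4536 -0.1988] L 0.0717
gauge 0.79 6190 [356.3 179.8] px [352. 111.] [372.2 275. ] ends [0.5552 0.1667] [ 0.5987 -0.0595] L 0.2304
gauge 0.49 1343 [434.1   8.9] px [489.  12.] [405.  12.] ends [0.6922 0.2597] [0.6042 0.2637] L 0.0881
stop 0.9 1258 [357. 139.] px [332. 146.] [383.9 135.3] ends [0.5256 0.1319] [0.5815 0.141 ] L 0.0566
2.6667
```

View pics/w1c.png

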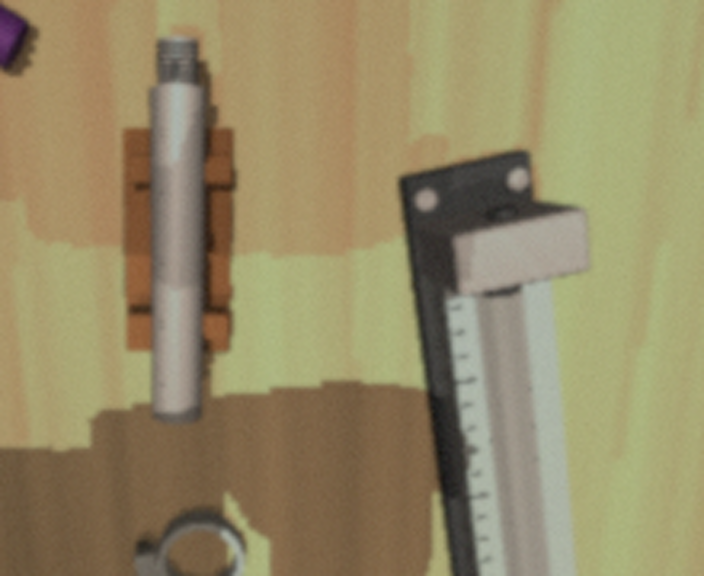

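View pics/t1c.png

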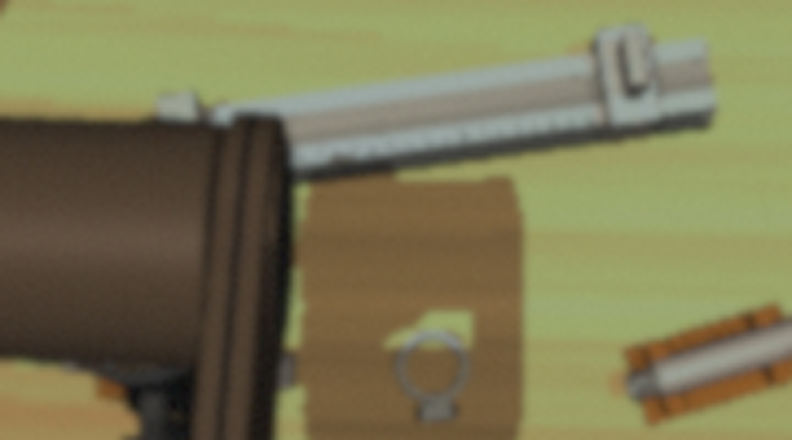

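```bash
python3 - <<'E'
from h import *
ci=imaging.camera_info("wrist"); ct=imaging.camera_info("top")
f=lambda u,v:(200+u/3.2,60+v/3.2)
print("wrist tip",unproj(ci,f(178,37),.037),"butt top edge",unproj(ci,f(176,409),.041),"butt bottom",unproj(ci,f(176,421),.021), "shoulder", unproj(ci,f(178,86),.041))
g=lambda u,v:(100+u/2.9,130+v/2.9)
print("top tip",unproj(ct,g(199,290),.035),"butt",unproj(ct,g(369,303),.035),"shoulder",unproj(ct,g(217,291),.041))
print(ci['origin'])
# project model guess into both
for c,(cx,cy) in {"a":(.4425,.140),"b":(.4425,.1475)}.items():
    a=np.array([.05,.9988,0]); C=np.array([cx,cy,.031])
    for nm,cam in (("w",ci),("t",ct)):
        print(c,nm,proj(cam,[C+.07*a,C-.07*a,C+.054*a+[0,0,.01],C-.07*a+[0,0,.01],C-.07*a-[0,0,.01]]).round(1).tolist())
s=ctrl.get_state();print(s['eef_pos'],s['tcp_rot'])
E
```

```text
wrist tip [0.44577305 0.21211908 0.037     ] butt top edge [0.43809023 0.07936619 0.041     ] butt bottom [0.43730708 0.06798177 0.021     ] shoulder [0.44496943 0.19620262 0.041     ]
top tip [0.44342139 0.21173926 0.035     ] butt [0.43645545 0.07249867 0.035     ] shoulder [0.44250518 0.1956848  0.041     ]
[0.446248   0.17864886 0.36262985]
a w [[256.0, 74.3], [256.2, 192.3], [255.9, 89.1], [256.1, 194.8], [256.2, 190.0]]
a t [[169.8, 229.1], [228.4, 233.6], [175.6, 229.2], [228.1, 233.2], [228.8, 233.9]]
b w [[255.6, 67.0], [255.9, 186.8], [255.6, 81.8], [255.8, 189.1], [255.9, 184.6]]
b t [[166.7, 229.0], [225.3, 233.5], [172.5, 229.1], [224.9, 233.1], [225.6, 233.8]]
[0.44313498 0.09764061 0.22128687] [ 7.24334697e-01  6.89448506e-01 -6.58357225e-05 -1.83575179e-05]
```

The axle centre is at about (0.4417, 0.142) with yaw 87.2°. Both cameras agree, and the tool's yaw is already 87.2°. Descending with the tip 3.5 mm below the rod's axis, so the fingertips will clear the V-block's top later.

```bash
python3 -m creep '[1,-0.1,1,0, 1.77,-0.14,2.2,0, 1.77,-0.14,3.4,0, 1.77,-0.14,4.6,0, 1.77,-0.14,5.6,0, 1.77,-0.14,6.4,0, 1.77,-0.14,7,0, 1.77,-0.14,7.5,0, 1.77,-0.14,7.75,0, 1.77,-0.14,7.75,0, 1.77,-0.14,7.75,0, 1.77,-0.14,7.75,0]' 0; python3 - <<'E'
from h import *
im=imaging.read_camera("wrist"); cv2.imwrite("pics/w2.png",im[:,:,::-1])
s=ctrl.get_state();print(s['time'],s['eef_pos'],s['contact_force'])
E
```

```text
time: 3.77
eef_pos: [0.4424, 0.1431, 0.0285]
tcp_rot: [0.724, 0.69, 0.001, 0.001]
contact_force: [-0.6, -0.5, -0.1]
opening: 1.001
3.8167 [0.44242003 0.14311249 0.0286709 ] [0.71758894 0.21054847 0.07865487]
```

View pics/w2.png

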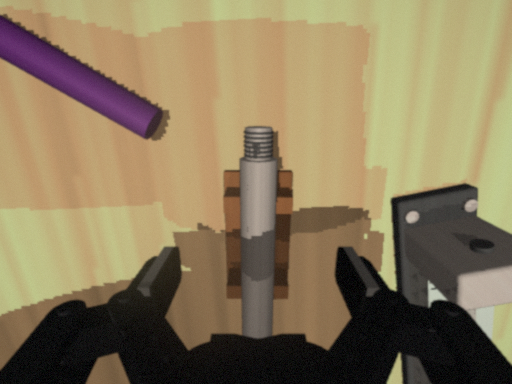

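The open fingers straddle the rod evenly (rod at column 258, fingers at 180 and 338). Closing.

```bash
python3 -m creep '[0,0,0,0, 0,0,0,0, 0,0,0,0, 0,0,0,0, 0,0,0,0, 0,0,0,0, 0,0,0,0, 0,0,0,0, 0,0,0,0, 0,0,0,0]' 255 50
python3 - <<'E'
from h import *
im=imaging.read_camera("wrist"); cv2.imwrite("pics/w3.png",im[:,:,::-1])
s=ctrl.get_state();print(s['time'],s['eef_pos'],s['contact_force'],s['opening'])
E
```

```text
time: 4.65
eef_pos: [0.4421, 0.1432, 0.028]
tcp_rot: [0.724, 0.69, 0.001, 0.0]
contact_force: [2.2, 0.7, 1.5]
opening: 0.212
4.7 [0.4421071  0.14323052 0.02799364] [ 1.61458923 -0.20296781  2.81243566] 0.20641626997420445
```

View pics/w3.png

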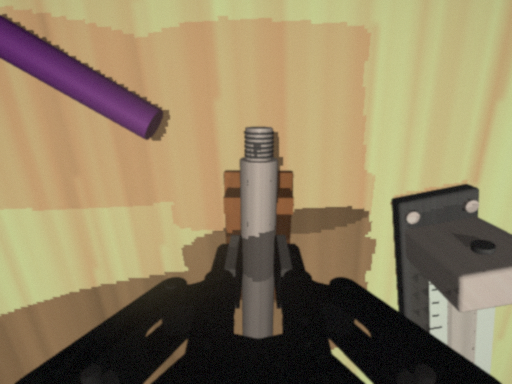

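Gripped at opening 0.21. Lifting 125 mm and looking.

```bash
python3 -m creep '[0,0,-0.2,0, 0,0,-0.6,0, 0,0,-1.4,0, 0,0,-2.4,0, 0,0,-3.4,0, 0,0,-4.4,0, 0,0,-5,0, 0,0,-5,0, 0,0,-5,0]'
python3 - <<'E'
from h import *
im=imaging.read_camera("wrist"); cv2.imwrite("pics/w4.png",im[:,:,::-1])
s=ctrl.get_state();print(s['time'],s['eef_pos'],s['contact_force'],s['opening'],s['wrist_torque'])
E
```

```text
time: 5.45
eef_pos: [0.4411, 0.1432, 0.153]
tcp_rot: [0.723, 0.69, 0.0, 0.0]
contact_force: [0.2, 0.2, -0.8]
opening: 0.209
5.5 [0.4402273  0.1431244  0.15163708] [-0.57095443 -0.04350877 -2.98278602] 0.21182121762375394 [-0.02107467  0.01544577  0.04774475]
```

View pics/w4.png

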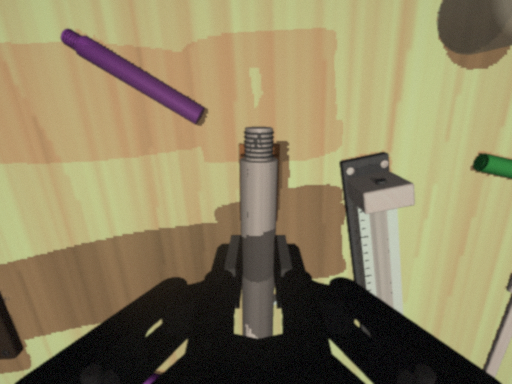

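The axle is held level, with its tip at (258,130), unchanged from the cradle view. Carrying it above the gauge, turned to the gauge's yaw.

```bash
python3 -m creep '[-0.5,0.6,0,-0.2, -1.1,1.4,-0.2,-0.6, -1.8,2.3,-0.4,-1, -2.5,3.2,-0.4,-1.5, -3.2,4.1,-0.4,-2, -3.9,5,-0.4,-2.5, -4.4,5.6,-0.4,-2.5, -4.56,5.79,-0.4,-2.5, -4.56,5.79,-0.4,-2.5, -4.56,5.79,-0.4,-2.5, -4.56,5.79,-0.4,-2.5]'
python3 - <<'E'
from h import *
s=ctrl.get_state();print(s['time'],s['eef_pos'],s['contact_force'],s['tcp_rot'],s['dq'].round(3))
im=imaging.read_camera("wrist"); cv2.imwrite("pics/w5.png",im[:,:,::-1])
im=cv2.imread("pics/top0.png")
c=cv2.resize(im[145:205,185:330],None,fx=5.5,fy=5.5,interpolation=cv2.INTER_CUBIC); cv2.imwrite("pics/g.png",c)
E
```

```text
time: 6.42
eef_pos: [0.5791, 0.0234, 0.1613]
tcp_rot: [0.644, 0.765, -0.001, -0.001]
contact_force: [0.2, 0.4, -1.6]
opening: 0.213
6.4167 [0.57910167 0.02344584 0.16126618] [ 0.19134963  0.35672277 -1.60069376] [ 6.43795185e-01  7.65196292e-01 -6.89323411e-04 -1.38531935e-03] [ 0.006 -0.013 -0.003 -0.001 -0.002 -0.001]
```

View pics/w5.png

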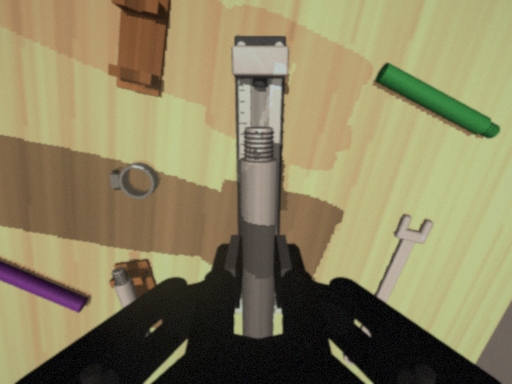

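View pics/g.png

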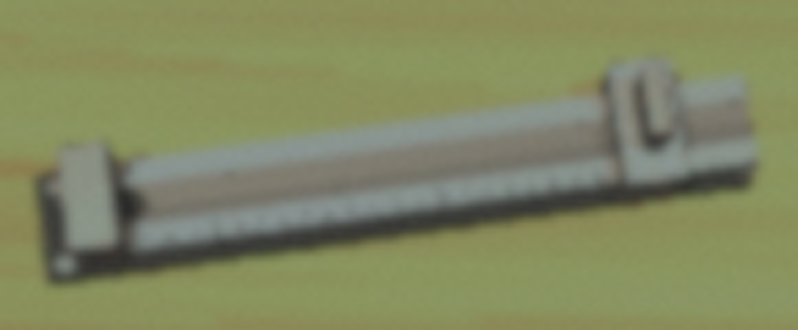

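In the wrist view the gauge is straight ahead: stop block at (232–287, 38–76), screw at (260,82), and groove between columns 238 and 283. I'll measure the groove line precisely.

```bash
python3 - <<'E'
from h import *
ci=imaging.camera_info("wrist"); ct=imaging.camera_info("top")
im=cv2.imread("pics/w5.png")
c=cv2.resize(im[30:150,215:305],None,fx=5,fy=5,interpolation=cv2.INTER_CUBIC); cv2.imwrite("pics/w5c.png",c)
g=cv2.GaussianBlur(im,(3,3),0).astype(float)
for v in (92,100,108,116,122):
    row=g[v,225:300]; d=np.abs(np.diff(row,axis=0)).sum(1)
    pk=[(i+225.5,int(d[i])) for i in range(1,len(d)-1) if d[i]>=d[i-1] and d[i]>d[i+1] and d[i]>15]
    print(v,pk)
t=cv2.GaussianBlur(cv2.imread("pics/top0.png"),(3,3),0).astype(float)
for u in (215,230,245,260,275,290):
    col=t[145:205,u]; d=np.abs(np.diff(col,axis=0)).sum(1)
    print("top",u,[(i+145.5,int(d[i])) for i in range(1,len(d)-1) if d[i]>=d[i-1] and d[i]>d[i+1] and d[i]>15])
E
```

```text
92 [(234.5, 90), (237.5, 114), (249.5, 67), (269.5, 55), (281.5, 123), (284.5, 30), (288.5, 72)]
100 [(234.5, 82), (238.5, 95), (243.5, 25), (249.5, 55), (268.5, 32), (280.5, 115), (283.5, 96)]
108 [(234.5, 77), (238.5, 106), (249.5, 62), (265.5, 22), (268.5, 25), (280.5, 121), (283.5, 103)]
116 [(235.5, 81), (238.5, 111), (249.5, 52), (261.5, 20), (268.5, 35), (280.5, 115), (283.5, 90)]
122 [(235.5, 80), (238.5, 93), (246.5, 22), (249.5, 67), (258.5, 33), (263.5, 29), (268.5, 48), (279.5, 111), (283.5, 91)]
top 215 [(172.5, 16), (177.5, 22), (184.5, 29), (189.5, 68), (193.5, 66)]
top 230 [(170.5, 16), (175.5, 23), (182.5, 32), (187.5, 74), (191.5, 67)]
top 245 [(168.5, 18), (172.5, 21), (180.5, 35), (184.5, 71), (189.5, 68)]
top 260 [(165.5, 19), (170.5, 22), (178.5, 31), (182.5, 76), (187.5, 65)]
top 275 [(164.5, 18), (168.5, 21), (176.5, 28), (180.5, 78), (185.5, 62)]
top 290 [(162.5, 23), (166.5, 26), (173.5, 29), (178.5, 77), (183.5, 60)]
```

View pics/w5c.png

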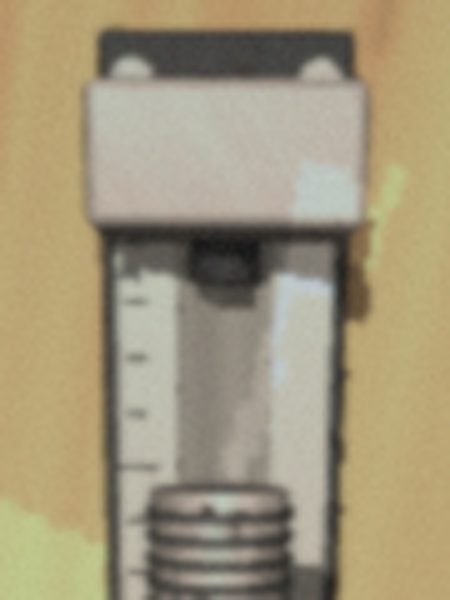

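```bash
python3 - <<'E'
from h import *
ci=imaging.camera_info("wrist"); ct=imaging.camera_info("top")
def fit(P):
    P=np.array(P)[:,:2]; m=P.mean(0); d=np.linalg.svd(P-m)[2][0]; d*=np.sign(d[1]); return m,d,np.degrees(np.arctan2(d[1],d[0]))
W=[unproj(ci,((a+b)/2,v),.034) for v,a,b in [(92,237.5,281.5),(100,238.5,280.5),(108,238.5,280.5),(116,238.5,280.5),(122,238.5,279.7)]]
T=[unproj(ct,(u,(a+b)/2),.034) for u,a,b in [(215,172.5,189.5),(230,170.5,187.5),(245,168.3,184.7),(260,165.7,182.5),(275,164.5,180.5),(290,162.5,178.5)]]
print("wid",np.linalg.norm(unproj(ci,(238.5,108),.034)-unproj(ci,(280.5,108),.034)))
w=fit(W);t=fit(T);print(w,t)
s=ctrl.get_state(); M=R.from_quat(s['tcp_rot']).as_matrix(); x=M[:,0]; print("tool yaw",np.degrees(np.arctan2(x[1],x[0])),s['eef_pos'])
# tool axis vs lines: lateral offset of TCP
for n,(m,d,_) in (("w",w),("t",t)):
    nrm=np.array([d[1],-d[0]]); print(n,"lateral of TCP from line (along +x-ish)",(s['eef_pos'][:2]-m)@nrm)
# stop block: top front edge v
f=lambda u,v:(215+u/5,30+v/5)
print("stop front top edge",unproj(ci,f(228,222),.064),"back",unproj(ci,f(228,83),.064), "sides",unproj(ci,f(90,150),.064),unproj(ci,f(364,150),.064))
print("screw end top",unproj(ci,f(226,275),.0455), unproj(ci,f(226,285),.0325))
# slider in top0 crop
h=lambda u,v:(185+u/5.5,145+v/5.5)
print("slider top front corners",unproj(ct,h(607,72),.059),unproj(ct,h(622,185),.059),"tab top",unproj(ct,h(658,103),.095))
print("axle tip px", proj(ci,[s['eef_pos']+M@[.069,0,-.003]]), "obs center ~258.8,128-160")
# observed axle axis direction: threaded & shank centre
E
```

```text
wid 0.039855903395109915
(array([0.56641179, 0.10002398]), array([-0.16253668,  0.9867025 ]), np.float64(99.35416523638388)) (array([0.57996265, 0.0169562 ]), array([-0.16670268,  0.98600721]), np.float64(99.59616109343372))
tool yaw 99.87143159853639 [0.57927597 0.0235635  0.1616712 ]
w lateral of TCP from line (along +x-ish) 0.00026548637981411126
t lateral of TCP from line (along +x-ish) 0.0004243863153030094
stop front top edge [0.56269786 0.12596162 0.064     ] back [0.55918703 0.14578695 0.064     ] sides [0.53909264 0.1326028  0.064     ] [0.5822931  0.14009598 0.064     ]
screw end top [0.5637013  0.11916501 0.0455    ] [0.56395506 0.11825809 0.0325    ]
slider top front corners [ 0.61921742 -0.08398578  0.059     ] [ 0.56964882 -0.09084712  0.059     ] tab top [ 0.59683623 -0.10229136  0.095     ]
axle tip px [[259.67166781 129.3104946 ]] obs center ~258.8,128-160
```

The TCP is within 0.4 mm of the groove line and 0.4° of its yaw. Lowering, slowly at the end.

```bash
python3 -m creep '[0,-0.01,0.5,0.07, 0,-0.01,1.3,0.07, 0,-0.01,2.3,0.07, 0,-0.01,3.2,0.07, 0,-0.01,3.9,0.07, 0,-0.01,4.3,0.07, 0,-0.01,4.5,0.07, 0,-0.01,4.6,0.07, 0,-0.01,4.6,0.07, 0,-0.01,4.6,0.07]'
python3 - <<'E'
from h import *
im=imaging.read_camera("wrist"); cv2.imwrite("pics/w6.png",im[:,:,::-1])
s=ctrl.get_state();print(s['time'],s['eef_pos'],s['contact_force'],s['opening'])
E
```

```text
time: 7.3
eef_pos: [0.5813, 0.0225, 0.0488]
tcp_rot: [0.646, 0.763, 0.001, 0.001]
contact_force: [1.1, 0.4, -1.3]
opening: 0.211
7.35 [0.58142519 0.02241601 0.0489789 ] [ 0.78493392 -0.26177015 -0.8597729 ] 0.20956981948874126
```

View pics/w6.png

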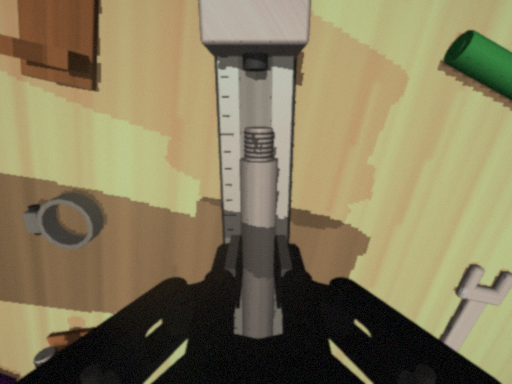

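The axle is about 2 mm right of the groove centre (axle at column 259, groove centre at about 256), and the measured pose agrees. Correcting before the last descent.

```bash
python3 -m creep '[0,-0.09,0,0, 0,-0.09,0.1,0, 0,-0.09,0.2,0, 0,-0.09,0.28,0, 0,-0.09,0.28,0, 0,-0.09,0.28,0]'
python3 - <<'E'
from h import *
im=imaging.read_camera("wrist"); cv2.imwrite("pics/w7.png",cv2.resize(im[0:270,170:350],None,fx=2.2,fy=2.2)[:,:,::-1])
s=ctrl.get_state();p=s['eef_pos'];print(s['time'],p,s['contact_force'],s['opening'])
d=np.array([-.1667,.986]);print((p[:2]-[.57996,.01696])@[d[1],-d[0]])
E
```

```text
time: 7.85
eef_pos: [0.5779, 0.0221, 0.0402]
tcp_rot: [0.646, 0.763, -0.0, -0.0]
contact_force: [1.5, -0.0, -1.9]
opening: 0.211
7.9 [0.57807367 0.02212391 0.04040823] [ 0.20620569 -0.24649916 -2.41894135] 0.20974725482885975
-0.0009990972833273694
```

View pics/w7.png

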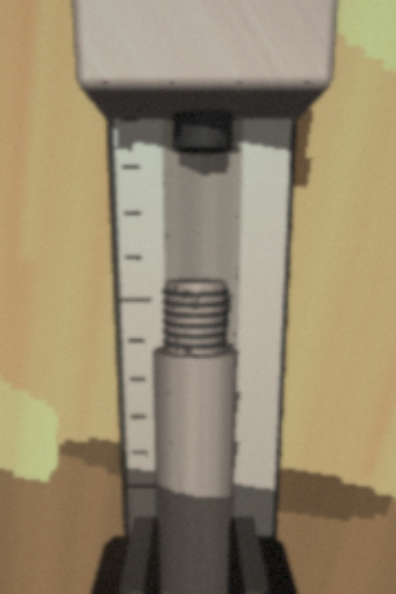

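It is now about 1 mm to the left (axle at 196, groove at 201 in the crop). Correcting by +0.04 and settling down in small steps.

```bash
python3 -m creep '[0,0.04,0,0, 0,0.04,0.05,0, 0,0.04,0.08,0, 0,0.04,0.11,0, 0,0.04,0.11,0, 0,0.04,0.11,0]'
python3 - <<'E'
from h import *
im=imaging.read_camera("wrist"); cv2.imwrite("pics/w8.png",cv2.resize(im[0:270,170:350],None,fx=2.2,fy=2.2)[:,:,::-1])
s=ctrl.get_state();p=s['eef_pos'];print(s['time'],p,s['contact_force'],s['opening'],s['wrist_torque'])
d=np.array([-.1667,.986]);print((p[:2]-[.57996,.01696])@[d[1],-d[0]])
E
```

```text
time: 8.4
eef_pos: [0.5791, 0.0223, 0.0377]
tcp_rot: [0.646, 0.763, -0.0, -0.0]
contact_force: [-0.7, -0.3, -2.2]
opening: 0.211
8.45 [0.57910394 0.0222998  0.03776854] [-0.81523888  0.00652738 -2.02017233] 0.21196931369041955 [-0.03082224  0.00831423  0.01573998]
4.606715006562909e-05
```

View pics/w8.png

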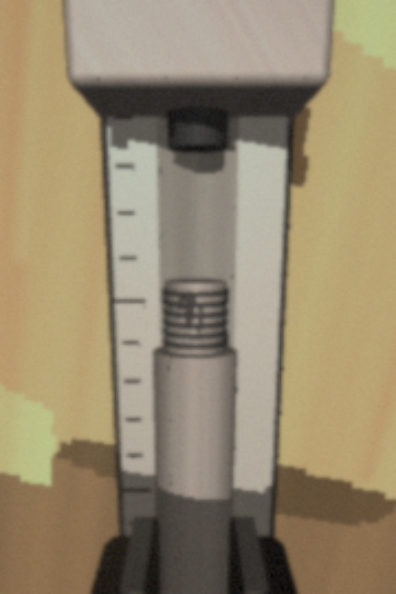

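Centred now. Feeling for the groove in 0.5 mm steps.

```bash
python3 -m creep '[0,0,0.02,0, 0,0,0.04,0, 0,0,0.04,0]'; python3 -m creep '[0,0,0.02,0, 0,0,0.02,0, 0,0,0.02,0]';  python3 -m creep '[0,0,0.02,0, 0,0,0.02,0, 0,0,0.02,0]'
```

```text
time: 8.7
eef_pos: [0.5793, 0.0223, 0.0369]
tcp_rot: [0.646, 0.763, 0.0, 0.0]
contact_force: [1.0, 0.7, -1.7]
opening: 0.207
time: 8.95
eef_pos: [0.5795, 0.0222, 0.0366]
tcp_rot: [0.646, 0.763, 0.0, 0.0]
contact_force: [0.8, -0.1, -0.5]
opening: 0.211
time: 9.2
eef_pos: [0.5797, 0.0223, 0.0363]
tcp_rot: [0.646, 0.763, 0.0, 0.0]
contact_force: [0.7, 0.5, 0.3]
opening: 0.208
```

```bash
python3 -m creep '[0,0,0.02,0, 0,0,0.02,0, 0,0,0.02,0]';  python3 -m creep '[0,0,0.02,0, 0,0,0.02,0, 0,0,0.02,0]'
```

```text
time: 9.45
eef_pos: [0.5798, 0.0222, 0.0362]
tcp_rot: [0.646, 0.763, 0.0, 0.001]
contact_force: [-0.1, 0.4, 4.5]
opening: 0.211
time: 9.7
eef_pos: [0.5799, 0.0222, 0.036]
tcp_rot: [0.646, 0.763, 0.0, 0.001]
contact_force: [-0.8, 0.7, 6.3]
opening: 0.208
```

The axle is seated: 6 N up, at the expected height of 36 mm. Releasing.

```bash
python3 -m creep '[0,0,0,0, 0,0,0,0, 0,0,0,0, 0,0,0,0, 0,0,0,0, 0,0,0,0]' 60 20; python3 -m creep '[0,0,-0.1,0, 0,0,-0.4,0, 0,0,-1,0, 0,0,-2,0, 0,0,-3,0, 0,0,-3.6,0, 0,0,-3.6,0, 0,0,-3.6,0]'
python3 - <<'E'
from h import *
im=imaging.read_camera("wrist"); cv2.imwrite("pics/w9.png",im[:,:,::-1])
s=ctrl.get_state();p=s['eef_pos'];print(s['time'],p,s['contact_force'],s['opening'],s['tcp_rot'])
E
```

```text
time: 10.2
eef_pos: [0.5788, 0.0223, 0.0345]
tcp_rot: [0.646, 0.763, -0.0, -0.0]
contact_force: [-0.3, 0.0, -0.1]
opening: 0.763
time: 10.87
eef_pos: [0.5799, 0.0222, 0.1263]
tcp_rot: [0.646, 0.763, 0.001, 0.001]
contact_force: [0.5, -0.3, -0.8]
opening: 0.765
10.9167 [0.57883166 0.02233424 0.12461715] [0.57673649 0.24897091 0.38876735] 0.7595790299464459 [ 6.46371421e-01  7.63022921e-01 -4.45123711e-05 -7.93713326e-05]
```

View pics/w9.png

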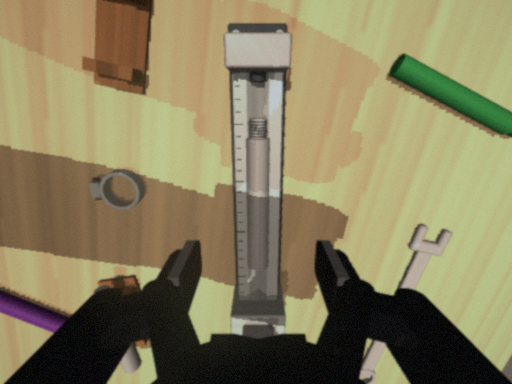

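The axle lies in the groove with its tip at (258,120) and its butt near (258,295). The slider is at about (258,310). Measuring the slider and tab.

```bash
python3 - <<'E'
from h import *
im=imaging.read_camera("wrist"); ci=imaging.camera_info("wrist")
cv2.imwrite("pics/w10.png",cv2.resize(im[220:350,200:320],None,fx=4.5,fy=4.5,interpolation=cv2.INTER_CUBIC)[:,:,::-1])
im=imaging.read_camera("top"); ct=imaging.camera_info("top")
cv2.imwrite("pics/t10.png",cv2.resize(im[145:205,185:330],None,fx=5.5,fy=5.5,interpolation=cv2.INTER_CUBIC)[:,:,::-1])
o=np.array([.57996,.01696]);d=np.array([-.1654,.9862])
print("proj gauge-line y for tab etc")
h=lambda u,v:(185+u/5.5,145+v/5.5)
for n,uv,z in [("front a",(607,72),.059),("front b",(622,185),.059),("tab",(658,103),.095)]:
    p=unproj(ct,h(*uv),z)[:2]; print(n,p,(p-o)@d,(p-o)@[d[1],-d[0]])
p=unproj(ci,(258,120),.042)[:2];print("tip",p,(p-o)@d)
p=unproj(ci,(260,79),.042)[:2];print("screw",p,(p-o)@d)
E
```

```text
proj gauge-line y for tab etc
front a [ 0.61921742 -0.08398578] -0.10604590374932692 0.022019237175513337
front b [ 0.56964882 -0.09084712] -0.10461391519688241 -0.028000183390236598
tab [ 0.59683623 -0.10229136] -0.12039701563985608 -0.0030808384753503656
tip [0.56602113 0.09013975] 0.07447535550296179
screw [0.56256787 0.12013242] 0.10462530027614006
```

View pics/w10.png

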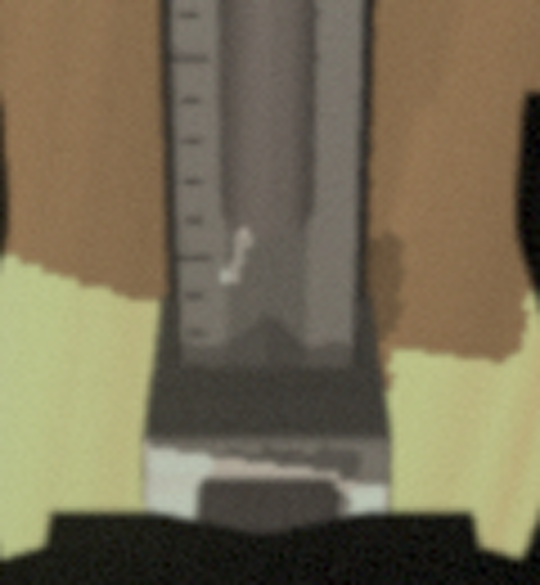

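View pics/t10.png

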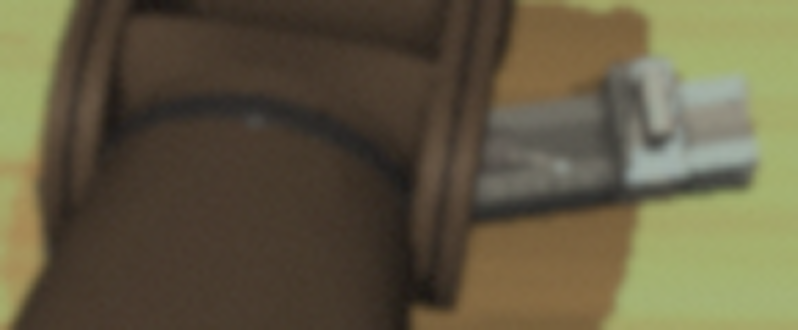

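```bash
python3 -m creep '[-0.8,0,0,0, -2,0,-0.2,0, -3.4,0,-0.2,0, -4.8,0,-0.2,0, -5.8,0,-0.2,0, -6.25,0,0,0, -6.25,0,0,0, -6.25,0,0,0, -6.25,0,0.5,0, -6.25,0,1.2,0, -6.25,0,1.8,0, -6.25,0,2.1,0, -6.25,0,2.26,0, -6.25,0,2.26,0, -6.25,0,2.26,0]' 255 40
python3 - <<'E'
from h import *
im=imaging.read_camera("wrist"); cv2.imwrite("pics/w11.png",im[:,:,::-1])
im=imaging.read_camera("scene"); cv2.imwrite("pics/s11.png",cv2.resize(im[150:270,200:340],None,fx=5,fy=5,interpolation=cv2.INTER_CUBIC)[:,:,::-1])
s=ctrl.get_state();p=s['eef_pos'];print(s['time'],p,s['contact_force'],s['opening'],s['tcp_rot'])
o=np.array([.57996,.01696]);d=np.array([-.1654,.9862]);q=p[:2]-o;print(q@d,q@[d[1],-d[0]])
E
```

```text
time: 12.27
eef_pos: [0.6051, -0.1313, 0.0686]
tcp_rot: [0.646, 0.763, 0.0, 0.0]
contact_force: [-0.2, 0.1, 0.6]
opening: 0.005
12.3667 [ 0.60562967 -0.1318089   0.06946878] [ 0.22175455 -0.39737049  0.20371808] -0.0033262124816434966 [6.46205329e-01 7.63162913e-01 3.60601901e-04 9.53932426e-04]
-0.15096165478665474 0.0007090479886303694
```

View pics/w11.png

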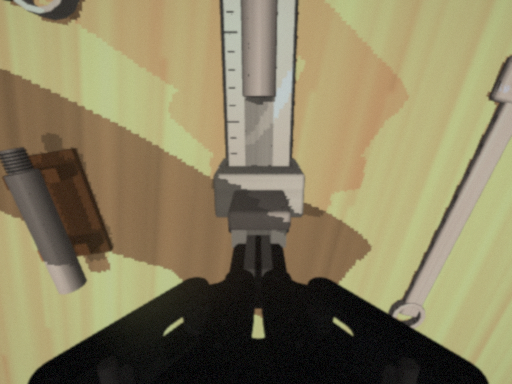

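View pics/s11.png

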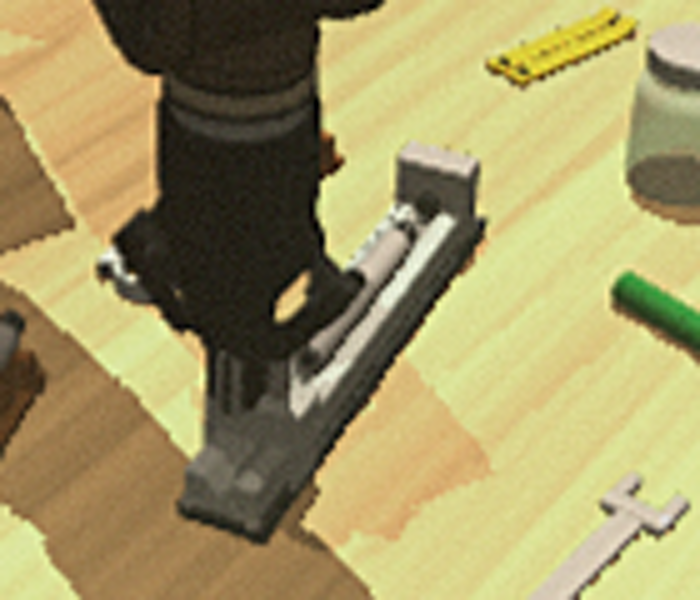

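The closed fingers stand behind the tab: tab at about (258,220), fingertips at (258,260), and the axle's butt ahead at (260,95). Pushing the slider gently.

```bash
python3 -m creep '[0.1,0,0,0, 0.2,0,0,0, 0.3,0,0,0, 0.4,0,0,0, 0.5,0,0,0, 0.6,0,0,0, 0.7,0,0,0, 0.8,0,0,0, 0.9,0,0,0, 1,0,0,0]'; python3 -m creep '[0.08,0,0,0, 0.16,0,0,0, 0.24,0,0,0, 0.32,0,0,0, 0.4,0,0,0, 0.48,0,0,0, 0.56,0,0,0]'; python3 - <<'E'
from h import *
im=imaging.read_camera("wrist"); cv2.imwrite("pics/w12.png",im[:,:,::-1])
s=ctrl.get_state();p=s['eef_pos'];print(s['time'],p,s['contact_force'],s['tcp_rot'])
o=np.array([.57996,.01696]);d=np.array([-.1654,.9862]);q=p[:2]-o;print(q@d,q@[d[1],-d[0]])
E
```

```text
time: 13.2
eef_pos: [0.6007, -0.1071, 0.0684]
tcp_rot: [0.646, 0.763, -0.0, 0.0]
contact_force: [0.6, -1.7, 0.4]
opening: -0.004
time: 13.78
eef_pos: [0.5984, -0.0932, 0.0684]
tcp_rot: [0.646, 0.763, 0.0, 0.0]
contact_force: [-1.1, -1.8, 1.7]
opening: -0.0
13.8333 [ 0.59834696 -0.09282763  0.06833642] [-0.29170228 -0.84213007  0.31327073] [ 6.46339295e-01  7.63050119e-01  1.39806588e-04 -1.10207952e-04]
-0.11131376035324611 -2.5653185548681068e-05
```

View pics/w12.png

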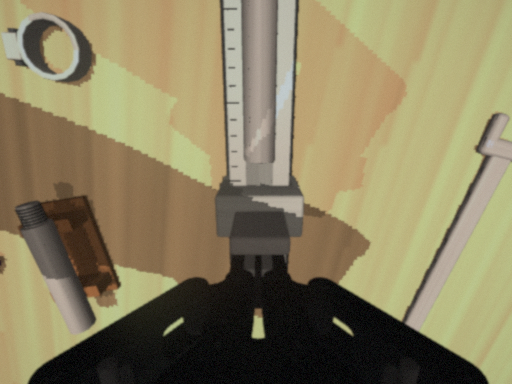

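The slider moves at about 1.7 N, and the gap to the butt is about 15 mm. Advancing at 18 mm/s through first contact with the axle.

```bash
python3 -m creep '[0.06,0,0,0, 0.12,0,0,0, 0.18,0,0,0, 0.24,0,0,0, 0.3,0,0,0, 0.36,0,0,0, 0.42,0,0,0, 0.48,0,0,0, 0.54,0,0,0, 0.6,0,0,0, 0.66,0,0,0, 0.72,0,0,0]'; python3 -m creep '[0.05,0,0,0, 0.1,0,0,0, 0.15,0,0,0, 0.2,0,0,0]';python3 -m creep '[0.05,0,0,0, 0.1,0,0,0, 0.15,0,0,0, 0.2,0,0,0]'; python3 - <<'E'
from h import *
im=imaging.read_camera("wrist"); cv2.imwrite("pics/w13.png",im[:,:,::-1])
s=ctrl.get_state();p=s['eef_pos'];print(s['time'],p,s['contact_force'],s['tcp_rot'])
o=np.array([.57996,.01696]);d=np.array([-.1654,.9862]);q=p[:2]-o;print(q@d,q@[d[1],-d[0]],s['contact_force'][:2]@d)
E
```

```text
time: 14.83
eef_pos: [0.5955, -0.0756, 0.0684]
tcp_rot: [0.646, 0.763, -0.0, 0.0]
contact_force: [1.3, -3.1, -0.8]
opening: -0.002
time: 15.17
eef_pos: [0.5947, -0.0709, 0.0684]
tcp_rot: [0.646, 0.763, -0.0, 0.0]
contact_force: [1.0, -3.5, -0.1]
opening: -0.003
time: 15.5
eef_pos: [0.5938, -0.0656, 0.0683]
tcp_rot: [0.646, 0.763, 0.0, 0.0]
contact_force: [0.4, -3.0, -0.0]
opening: 0.0
15.55 [ 0.59379498 -0.06544278  0.0683478 ] [-0.40093301 -3.45593515 -0.26487815] [ 6.46350826e-01  7.63040368e-01  8.27679454e-05 -3.13782073e-05]
-0.08355393071444345 1.4633564389264497e-05 -3.3419289225428908
```

View pics/w13.png

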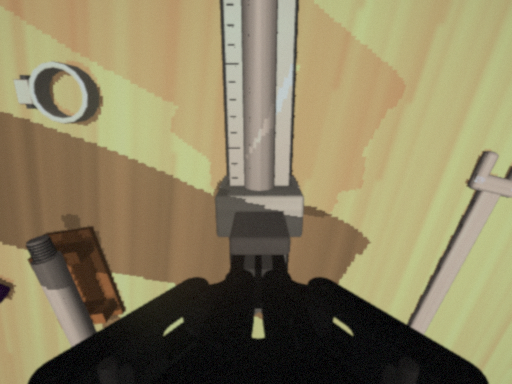

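The slider is against the axle and pushing both takes about 3.3 N. About 16 mm remain to the screw, so I'm going more finely.

```bash
python3 -m creep '[0.04,0,0,0, 0.08,0,0,0, 0.12,0,0,0, 0.16,0,0,0, 0.2,0,0,0, 0.24,0,0,0, 0.28,0,0,0, 0.32,0,0,0]'; python3 -m creep '[0.02,0,0,0, 0.04,0,0,0, 0.06,0,0,0, 0.08,0,0,0]'; python3 - <<'E'
from h import *
im=imaging.read_camera("scene"); cv2.imwrite("pics/s14.png",cv2.resize(im[150:270,200:340],None,fx=5,fy=5,interpolation=cv2.INTER_CUBIC)[:,:,::-1])
s=ctrl.get_state();p=s['eef_pos']
o=np.array([.57996,.01696]);d=np.array([-.1654,.9862]);q=p[:2]-o;print(q@d,s['contact_force'][:2]@d)
E
```

```text
time: 16.22
eef_pos: [0.5925, -0.0578, 0.0684]
tcp_rot: [0.646, 0.763, 0.0, 0.0]
contact_force: [0.9, -4.1, -0.0]
opening: 0.001
time: 16.55
eef_pos: [0.5922, -0.0558, 0.0683]
tcp_rot: [0.646, 0.763, -0.0, 0.0]
contact_force: [0.9, -3.7, 0.0]
opening: 0.0
-0.07374777067355362 -4.019732504608535
```

View pics/s14.png

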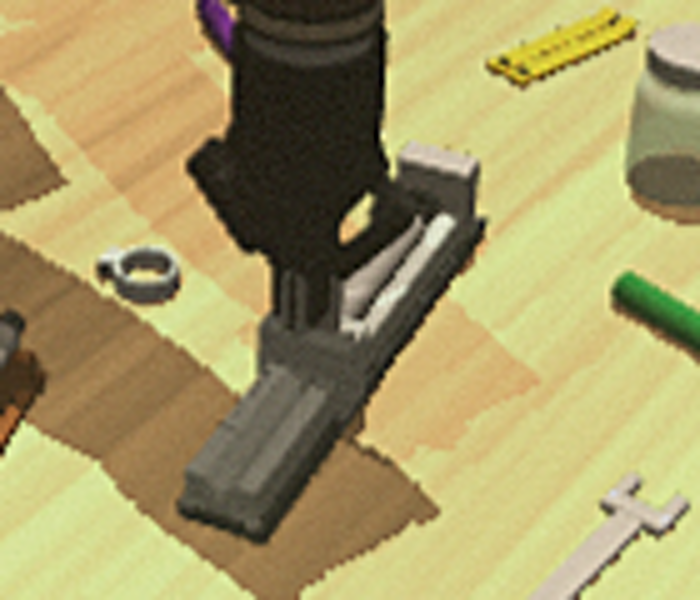

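```bash
python3 -m creep '[0.01,0,0,0, 0.02,0,0,0, 0.03,0,0,0, 0.04,0,0,0]' |egrep "pos|force"; python3 -m creep '[0.01,0,0,0, 0.02,0,0,0, 0.03,0,0,0, 0.04,0,0,0]' |egrep "pos|force";python3 -m creep '[0.01,0,0,0, 0.02,0,0,0, 0.03,0,0,0, 0.04,0,0,0]' |egrep "pos|force"
```

```text
eef_pos: [0.592, -0.0549, 0.0684]
contact_force: [1.3, -3.2, -0.3]
eef_pos: [0.5919, -0.0539, 0.0683]
contact_force: [0.8, -3.8, -0.2]
eef_pos: [0.5917, -0.0529, 0.0683]
contact_force: [1.1, -3.0, -0.1]
```

```bash
python3 -m creep '[0.01,0,0,0, 0.02,0,0,0, 0.03,0,0,0]' |egrep "pos|force"; python3 -m creep '[0.01,0,0,0, 0.02,0,0,0, 0.03,0,0,0]' |egrep "pos|force"
```

```text
eef_pos: [0.5916, -0.0522, 0.0683]
contact_force: [1.8, -3.8, 0.2]
eef_pos: [0.5914, -0.0514, 0.0683]
contact_force: [1.0, -3.0, 0.3]
```

```bash
python3 -m creep '[0.01,0,0,0, 0.02,0,0,0, 0.03,0,0,0]' |egrep "pos|force"
```

```text
eef_pos: [0.5913, -0.0507, 0.0683]
contact_force: [0.8, -3.8, 0.6]
```

```bash
python3 -m creep '[0.01,0,0,0, 0.02,0,0,0, 0.03,0,0,0]' |egrep "pos|force"
```

```text
eef_pos: [0.5912, -0.05, 0.0683]
contact_force: [0.4, -3.8, -0.0]
```

```bash
python3 - <<'E'
from h import *
s=ctrl.get_state();p=s['eef_pos']
o=np.array([.57996,.01696]);d=np.array([-.1654,.9862]);q=p[:2]-o;print(s['time'],q@d,s['contact_force'][:2]@d)
E
```

```text
18.6 -0.06785876937990304 -3.777286600866666
```

```bash
python3 -m creep '[0.01,0,0,0, 0.02,0,0,0, 0.03,0,0,0]' |egrep "pos|force"
```

```text
eef_pos: [0.5911, -0.0492, 0.0683]
contact_force: [1.3, -3.4, 0.3]
```

```bash
python3 -m creep '[0.01,0,0,0, 0.02,0,0,0, 0.03,0,0,0]' |egrep "pos|force"
```

```text
eef_pos: [0.5909, -0.0485, 0.0683]
contact_force: [1.4, -3.8, 0.2]
```

```bash
python3 -m creep '[0.01,0,0,0, 0.02,0,0,0, 0.03,0,0,0]' |egrep "pos|force"
```

```text
eef_pos: [0.591, -0.0485, 0.0684]
contact_force: [0.6, -7.0, -0.3]
```

```bash
python3 -m creep '[0.01,0,0,0, 0.02,0,0,0, 0.03,0,0,0]' |egrep "pos|force"
```

```text
eef_pos: [0.591, -0.0484, 0.0684]
contact_force: [2.1, -7.7, -1.6]
```

The stop is felt: motion ends at y ≈ -0.0485 and the force is rising. Small steps now, towards a total of about 11.6 N (friction 3.7 plus 8).

```bash
python3 -m creep '[0,0,0,0]' |egrep "pos|force";python3 -m creep '[0.01,0,0,0]' |egrep "pos|force"; python3 -m creep '[0,0,0,0]' |egrep "pos|force"
```

```text
eef_pos: [0.5909, -0.0484, 0.0684]
contact_force: [1.5, -9.0, -1.5]
eef_pos: [0.5909, -0.0484, 0.0684]
contact_force: [1.9, -9.5, -1.1]
eef_pos: [0.591, -0.0484, 0.0684]
contact_force: [1.6, -8.3, -1.1]
```

```bash
python3 -m creep '[0.01,0,0,0, 0.02,0,0,0]' |egrep "pos|force";python3 -m creep '[0,0,0,0]' |egrep "pos|force"; python3 -m creep '[0,0,0,0]' |egrep "pos|force"
```

```text
eef_pos: [0.591, -0.0484, 0.0684]
contact_force: [1.5, -10.1, -1.1]
eef_pos: [0.591, -0.0484, 0.0684]
contact_force: [1.6, -9.0, -1.1]
eef_pos: [0.591, -0.0484, 0.0684]
contact_force: [1.7, -9.8, -0.8]
```

```bash
python3 -m creep '[0.01,0,0,0, 0.02,0,0,0, 0.03,0,0,0, 0.03,0,0,0]' |egrep "pos|force";python3 -m creep '[0,0,0,0]' |egrep "pos|force"; python3 -m creep '[0,0,0,0]' |egrep "pos|force"
```

```text
eef_pos: [0.591, -0.0483, 0.0684]
contact_force: [1.6, -12.0, -2.1]
eef_pos: [0.591, -0.0483, 0.0684]
contact_force: [1.7, -11.7, -1.2]
eef_pos: [0.591, -0.0483, 0.0684]
contact_force: [2.4, -11.3, -2.1]
```

About 11.8 N total, so about 8 N on the screw. Holding 0.67 s more.

```bash
python3 -m creep '[0,0,0,0, 0,0,0,0, 0,0,0,0, 0,0,0,0]' |egrep "time|pos|force";python3 -m creep '[0,0,0,0, 0,0,0,0, 0,0,0,0, 0,0,0,0]' |egrep "pos|force"
```

```text
time: 21.02
eef_pos: [0.5909, -0.0483, 0.0684]
contact_force: [2.3, -12.1, -0.8]
eef_pos: [0.591, -0.0483, 0.0684]
contact_force: [2.7, -11.1, -1.4]
```

Held. Backing off slowly, then up and clear.

```bash
python3 -m creep '[-0.04,0,0,0, -0.08,0,0,0, -0.12,0,0,0, -0.16,0,0,0, -0.24,0,0,0, -0.4,0,0,0, -0.6,0,0,0, -0.6,0,0,0, -0.6,0,-0.5,0, -0.6,0,-1.5,0, -0.6,0,-2.7,0, -0.6,0,-4,0, -0.6,0,-4.5,0, -0.6,0,-4.5,0, -0.6,0,-4.5,0]'
python3 - <<'E'
from h import *
for k,n in enumerate(["wrist","scene","top"]):
    im=imaging.read_camera(n); 
    if n=="scene": im=cv2.resize(im[150:270,200:340],None,fx=5,fy=5,interpolation=cv2.INTER_CUBIC)
    cv2.imwrite(f"pics/f_{n}.png",im[:,:,::-1])
s=ctrl.get_state();print(s['time'],s['eef_pos'],s['contact_force'])
E
```

```text
time: 22.6
eef_pos: [0.5931, -0.0603, 0.1815]
tcp_rot: [0.646, 0.763, 0.0, 0.001]
contact_force: [0.3, 0.6, -1.3]
opening: 0.0
22.75 [ 0.59139676 -0.05991467  0.17810935] [-0.4955231  -0.34815769 -0.88700661]
```

View pics/f_wrist.png

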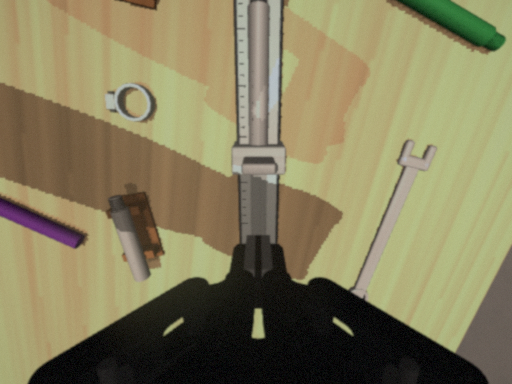

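View pics/f_scene.png

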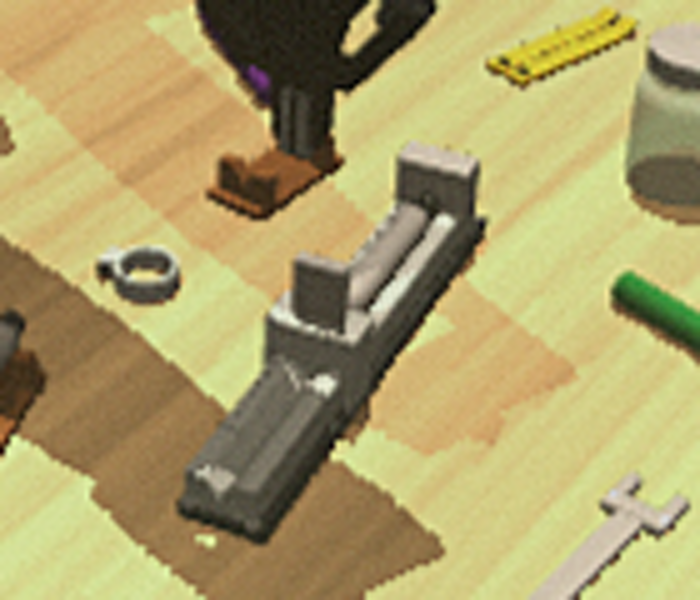

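The axle lies between the slider at (258,155) and the stop, and the robot is clear of everything. I'll move forward, well above, to inspect the stop contact.

```bash
python3 -m creep '[0.6,0,0,0, 1.4,0,0,0, 2,0,0,0, 2.4,0,0,0, 2.4,0,0,0, 2.4,0,0,0, 2.4,0,0,0]' 
python3 - <<'E'
from h import *
im=imaging.read_camera("wrist"); ci=imaging.camera_info("wrist")
cv2.imwrite("pics/f2.png",cv2.resize(im[0:300,190:330],None,fx=2,fy=2,interpolation=cv2.INTER_CUBIC)[:,:,::-1])
c2=cv2.resize(im[40:140,215:305],None,fx=6,fy=6,interpolation=cv2.INTER_CUBIC);cv2.imwrite("pics/f3.png",c2[:,:,::-1])
E
```

```text
time: 23.33
eef_pos: [0.5831, -0.0013, 0.1808]
tcp_rot: [0.646, 0.763, -0.0, 0.0]
contact_force: [0.2, 0.4, -0.0]
opening: -0.0
```

View pics/f2.png

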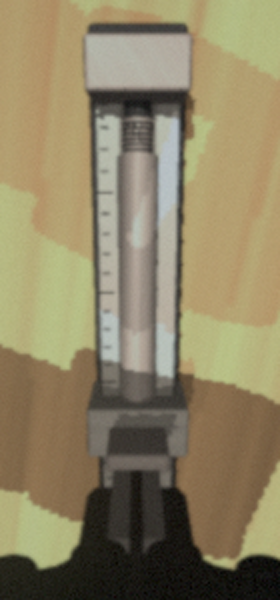

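View pics/f3.png

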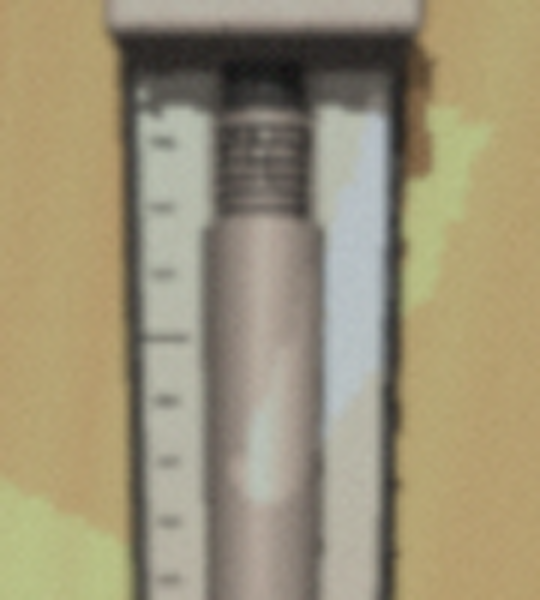

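View pics/f_top.png

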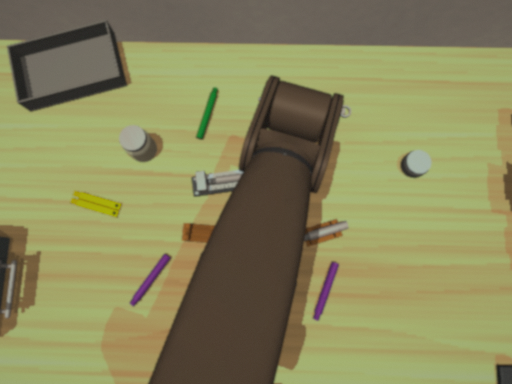

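The threaded tip meets the screw with no gap (crop, row about 110), and the butt meets the slider face. The other things are where they were. Handing in.

```bash
python3 -c "
from plant import ctrl
print(ctrl.sign_off())"
```

```text
the job is handed in; nothing more can be done
None
```

The longer axle now lies in the gauge's groove, threaded end against the stop's screw and plain end against the slider. I handed the job in at about 23 s with the robot clear of everything.

- **Axle:** I took the 140 mm steel rod from the left-hand cradle. The 111 mm rod was the short axle, and the purple and green rods were look-alikes. I set it down in the groove, felt contact at about 6 N, and released it.
- **Push:** I pushed the slider's tab from behind. Moving the slider took about 1.7 N, and about 3.7 N with the axle. At the stop I held about 11.8 N in total for about 1 s.
- **Force on the stop:** With friction taken off, that is about 8 N. The stop force was worked out from the wrist reading, not measured directly. If friction carried less of the push while everything stood still, it could have been higher, but never more than the roughly 12 N total I read.
- **Last checks:** The final pictures show no visible gap at the screw or at the slider. The bystanders that could be seen are where they were; in the final top view the arm hid some of the shelf, but the wrist and scene views showed the seat clamp, wrench and short axle in place. No check failed.

One correction on the way: before setting down, the axle was about 2 mm off the groove line, then about 1 mm off the other way. I corrected both before contact.

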